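# Rebuild two printer feed shafts in order

## Task

Rebuild the two printer shafts standing upright on the bench. On the shaft with the blue foot thread the white gear first, then the black rubber roller, then the red collar on top; on the shaft with the green foot thread the yellow spacer first, then the long orange roller from the partitioned carton. Lower each part all the way down until it sits flat on what is below it (do not let it drop), let go of everything, and leave the bottle and the tin in the carton standing as they are.

Things in the scene. Friction and masses are not known exactly. Their poses are not given: they have to be found in the camera images.
- gear: White plastic spur gear lying flat on the bench, loose: 56 mm over its 24 teeth, 14 mm thick, with a 20 mm through bore. Origin: centre of its underside, z up along the bore. Weighs about 30 g. Can be gripped across the teeth.
- tyre: Short feed roller standing on end on the bench, loose: black rubber ring with a white core, 44 mm in diameter, 24 mm high, with a 20 mm through bore. Origin: centre of its underside, z up along the bore. About 40 g.
- collar: Red plastic collar standing on the bench, loose: 32 mm in diameter, 20 mm high, with a 20 mm through bore. Origin: centre of its underside, z up along the bore. About 30 g.
- spacer: Yellow plastic spacer ring lying flat on the bench, loose: 36 mm in diameter, 14 mm high, with a 20 mm through bore. Origin: centre of its underside, z up along the bore. About 30 g.
- long_roller: Long orange roller with a steel core, standing on end, loose, in one of the four cells of the carton: 36 mm in diameter, 80 mm long, with a 20 mm through bore. Its top end stands about 19 mm above the carton's rim. Origin: centre of its underside, z up along the bore. About 120 g.
- blue_stand: Fixed upright steel shaft on a round blue foot. Foot 80 mm in diameter, 18 mm thick; shaft 14 mm in diameter, its tip 70 mm above the bench, the last 6 mm tapering to 6 mm. Origin: on the shaft's axis at the foot's underside, on the bench; z up. When done, the undersides of gear, black roller and collar are 18, 32 and 56 mm above the bench.
- green_stand: Fixed upright steel shaft on a round green foot, otherwise just like the blue one: foot 80 mm in diameter, 18 mm thick; shaft 14 mm in diameter, up to 70 mm above the bench, last 6 mm tapering. Origin: on the shaft's axis at the foot's underside. Finished stack: spacer's underside 18 mm, long roller's 32 mm above the bench.
- carton: Fixed open cardboard carton, 180 x 180 mm outside, 65 mm high, walls and floor 4 mm, divided by a 4 mm cross as high as the walls into four 84 mm cells; cell centres lie 44 mm from its middle along its x and y. Origin: centre of its underside; x and y along its sides. Long roller, bottle and tin stand in three cells, one is empty; which is which varies.
- cleaner: Small white bottle with a blue cap standing in a cell of the carton, loose: 44 mm in diameter, 100 mm high. Not part of the job. Origin: centre of its underside, z up.
- grease_tin: Dark steel tin standing in a cell of the carton, loose: 50 mm in diameter, 75 mm high. Not part of the job. Origin: centre of its underside, z up.
Not all that is in view belongs to the job. Several things have the shape of the collar; the one meant has the colours described above. Of the things that look like the tyre, take the one that is farthest from the robot's base at the start.

How it is judged:
At the end, for the whole second after the job is handed in: Blue shaft from below: gear, black roller, collar; green shaft: spacer, long roller; each within 4 mm of its seated height and 8 mm of the axis, upright within 7 degrees, released, at rest; bottle and tin upright within 20 mm of where they stood (horizontal distance between each of gear, tyre, collar and blue_stand below 0.008 m and z of gear in the frame of blue_stand between 0.014 and 0.022 m and angle between each of gear, tyre, collar, spacer, long_roller's own z axis and vertical below 0.12 rad and linear speed of each of gear, tyre, collar, spacer, long_roller below 0.02 m/s and angular speed of each of gear, tyre, collar, spacer, long_roller below 0.3 rad/s and z of tyre in the frame of blue_stand between 0.028 and 0.036 m and z of collar in the frame of blue_stand between 0.052 and 0.06 m and horizontal distance between each of spacer, long_roller and green_stand below 0.008 m and z of spacer in the frame of green_stand between 0.014 and 0.022 m and z of long_roller in the frame of green_stand between 0.028 and 0.036 m and distance of each of cleaner, grease_tin from where it was at the start of the episode below 0.02 m and angle between each of cleaner, grease_tin's own z axis and vertical below 0.2 rad); the robot touches nothing.
It fails at once if a part was let fall down a shaft (over 0.6 m/s while on it) ((horizontal distance between gear and blue_stand below 0.015 m and z of gear in the frame of blue_stand below 0.068 m and linear speed of gear above 0.6 m/s) or (horizontal distance between tyre and blue_stand below 0.015 m and z of tyre in the frame of blue_stand below 0.068 m and linear speed of tyre above 0.6 m/s) or (horizontal distance between collar and blue_stand below 0.015 m and z of collar in the frame of blue_stand below 0.068 m and linear speed of collar above 0.6 m/s) or (horizontal distance between spacer and green_stand below 0.015 m and z of spacer in the frame of green_stand below 0.068 m and linear speed of spacer above 0.6 m/s) or (horizontal distance between long_roller and green_stand below 0.015 m and z of long_roller in the frame of green_stand below 0.068 m and linear speed of long_roller above 0.6 m/s)).
It fails at once if the bottle or the tin was shoved more than 30 mm or tipped over (distance of any of cleaner, grease_tin from where it was at the start of the episode above 0.03 m or angle between any of cleaner, grease_tin's own z axis and vertical above 0.5 rad).
It also fails if it takes over 120 s, if anything falls off the work surface, if the arm or the gripper's body presses on something with over 40 N, if the wrist force passes 120 N, or if a joint passes its speed limit or range.

## Robot

A 6-joint arm with a two-finger parallel gripper is mounted at the origin on the work surface. World frame = base frame: x ahead of the robot, y to its left, z up, the work surface at z = 0. Lengths are in m, angles in rad, forces in N, time in s.
With the tool pointing down it reaches from about 0.275 to 0.875 m from the base axis. Payload 12.5 kg.
Tool frame: the origin (TCP) lies on the centre line of the jaws, within the pads' length; the fingertips stand r.finger_overhang ahead of it and the grasp point (between the pads) lies 3 mm ahead of it (r.finger_overhang is the distance from the TCP to the fingertips, in m); z points along the fingers, y is the line along which they close (so a half turn about z gives the same grasp; the last joint's range is limited). The gripper opens to 85 mm and grips with 20 to 120 N. Pads are 22 mm wide; open, the fingers measure 114 mm over their backs; the gripper's body (76 mm by 85 mm) begins 54 mm behind the grasp point. The pads swing forward as they close: fully open they stand 13 mm farther back than shut.
Start: joints at [1.255, 0.351, 1.652, -0, 1.139, -0.085], TCP at [0.126, 0.535, 0.253] pointing down, gripper open.
Joint ranges: [-2.75, 2.75], [-0.79, 2.1], [0.01, 2.65], [-1.57, 4.71], [0.07, 3.14], [-2.87, 2.87]. Speed limits (rad/s): [2.22, 2.22, 2.79, 3.14, 3.14, 3.14].

## Interface

Orientations are given as a unit quaternion [x, y, z, w].
In Python, from cell import r, optics gives the robot as it stands. The module is installed in compiled form; this text tells all that it offers. Calls block until the motion is done:
- r.move_to(position, orientation): joint-space move of the TCP to a pose.
- r.move_linear(position, rot=None, vel=0.15): straight line of the TCP; rot=None keeps the orientation; vel is the mean speed in m/s.
- r.set_joints(angles): joint-space move.
- r.set_gripper(opening, squeeze=None): opening from 0.0 (shut) to 1.0 (fully open); squeeze is the grip in N (None keeps the last); returns when the fingers have stopped.
- r.sleep(seconds).
- r.inverse_kinematics(position, orientation): joint angles nearest the present ones, or None.
- optics.get_image(name): name is "side" or "top"; returns a dict with "pixels" (480x640x3 uint8, red, green, blue), "depth" (480x640 float32, m along the optical axis (not along the pixel's ray), 0 where there is no reading), "fx", "fy", "cx", "cy" (pixels), "camera_from_world" (4x4, takes a point from world to camera coordinates). Camera axes: x right, y down, z forward; pixel columns grow to the right and rows downward; lengths in m; the calibration is good to about 2 mm. A picture is of the moment at which its call begins.
A pose or a line that the arm cannot do raises r.PlanningError and nothing moves.
- r.hand_in(): hands the job in; it is judged then, once.
Readings, each from a call of its own:
- r.current_t(): time.
- r.current_q(): joint angles.
- r.current_qvel(): joint speeds.
- r.current_effort(): joint torques, N m.
- r.current_tool_pos(): TCP position.
- r.current_ee_rot(): TCP orientation.
- r.current_contact_force(): force on the tool from outside, world axes, zero at the start.
- r.current_torque(): the same for the moment, N m.
- r.current_opening(): opening from 0.0 (shut) to 1.0 (fully open).
- r.current_finger_force(): force on a finger pad.
Only numpy, scipy, OpenCV 4.12 (cv2) and the standard library are available. Lean on these libraries where they do the work, as an engineer would, in place of code of your own. Each camera call takes 0.05 s, during which the arm holds its last target. There are 200 camera calls.

## Working session

There is one attempt and no reset: what is moved stays moved. The work goes in short steps, each a Python script; the robot and the scene stay as the last script left them, time stands still between calls to the robot, and variables do not carry over. Pictures are saved under pics/ and viewed, at most 14 in all, crops included, and the job is handed in when it is done.

```bash
mkdir -p pics; cat > h.py <<'E'
import numpy as np, cv2
from cell import r, optics
def grab(n):
    d=optics.get_image(n); return d
def world(d,u,v,z=None):
    """world point of pixel from depth, or ray intersect plane z"""
    T=np.linalg.inv(d["camera_from_world"]); ray=np.array([(u-d["cx"])/d["fx"],(v-d["cy"])/d["fy"],1.])
    if z is None: s=d["depth"][int(round(v)),int(round(u))]
    else: s=(z-T[2,3])/(T[:3,:3]@ray)[2]
    return T[:3,:3]@(ray*s)+T[:3,3]
E
python3 - <<'E'
from h import *
import pickle
for n in("top","side"):
    d=grab(n); pickle.dump(d,open(n+".pkl","wb")); cv2.imwrite(f"pics/{n}0.png",d["pixels"][:,:,::-1])
    T=np.linalg.inv(d["camera_from_world"]);print(n,d["fx"],d["cx"],d["cy"],T.round(3).tolist())
print(r.finger_overhang,r.current_ee_rot(),r.current_t())
E
```

```text
top 589.7747826838639 310.41234611900006 230.17007325273178 [[-0.028, -0.996, 0.085, 0.405], [-0.999, 0.029, 0.017, 0.015], [-0.02, -0.084, -0.996, 1.253], [0.0, 0.0, 0.0, 1.0]]
side 551.7450645195161 325.4084246838354 239.71561303044845 [[0.718, -0.494, 0.49, 0.015], [-0.695, -0.494, 0.522, -0.517], [-0.016, -0.716, -0.698, 0.751], [0.0, 0.0, 0.0, 1.0]]
0.022 [ 1.15154422e-01  9.93347476e-01 -4.92095550e-04 -9.58000952e-05] 0.1
```

View pics/top0.png

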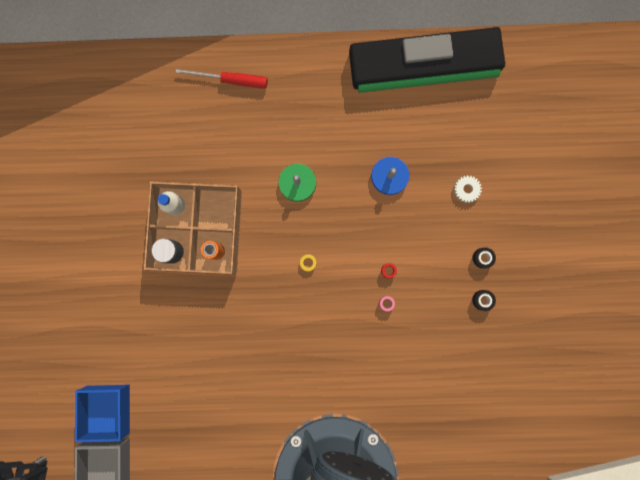

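View pics/side0.png

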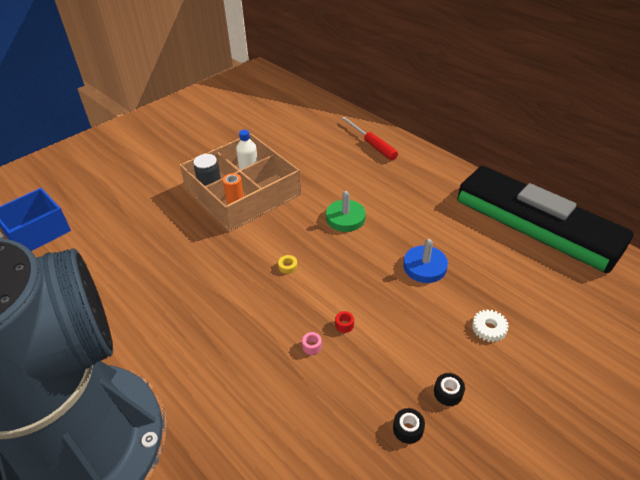

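Candidates in the top view:
- Collar: red ring (389,271) and pink ring (388,304). I choose red.
- Tyre: black rings (484,258) and (484,300). I choose (484,258), which is farther from the base at about (335,465).
- Gear (468,189), spacer (308,263), roller (210,250), green shaft (297,178) and blue shaft (392,172) are each unambiguous.

Next I measure these from depth and check with a close crop.

```bash
cat > meas.py <<'E'
from h import *
import pickle
def cloud(d):
    v,u=np.mgrid[:480,:640]; T=np.linalg.inv(d["camera_from_world"]); s=d["depth"]
    P=np.stack([(u-d["cx"])/d["fx"]*s,(v-d["cy"])/d["fy"]*s,s],-1)@T[:3,:3].T+T[:3,3]
    P[s==0]=np.nan; return P
def top_circle(P,u,v,w,ztop,tol=.005):
    Q=P[v-w:v+w,u-w:u+w].reshape(-1,3); Q=Q[np.abs(Q[:,2]-ztop)<tol]
    if len(Q)<6: return None
    c,R=cv2.minEnclosingCircle(Q[:,:2].astype(np.float32)); m=(Q[:,:2].min(0)+Q[:,:2].max(0))/2
    return np.round(c,4),round(2000*R,1),m.round(4),Q[:,2].mean().round(4),len(Q)
E
python3 - <<'E'
from meas import *
S=dict(gear=(.014,17,[468,189],[490,326]),tyre=(.024,16,[484,258],[449,388]),tyre2=(.024,16,[484,300],[409,424]),collar=(.02,11,[389,271],[345,322]),pink=(.02,11,[388,304],[312,343]),
spacer=(.014,12,[308,263],[288,264]),roller=(.084,16,[210,250],[233,185]),green=(.018,24,[297,183],[346,215]),blue=(.018,24,[390,176],[426,264]),cleaner=(.1,10,[164,200],[244,136]),tin=(.079,18,[165,250],[206,162]))
for i,n in enumerate(("top","side")):
    d=pickle.load(open(n+".pkl","rb")); P=cloud(d)
    for k,s in S.items(): print(n,k,top_circle(P,*s[2+i],s[1],s[0]))
    for k,s in (("green",S["green"]),("blue",S["blue"])):
        u,v=s[2+i]; Q=P[v-40:v+25,u-25:u+25].reshape(-1,3); Q=Q[(Q[:,2]>.03)&(Q[:,2]<.08)]; print("shaft",k,np.median(Q,0).round(4),Q.max(0).round(3),Q.min(0).round(3))
    if i==0:
        for u,v in ((152,185),(236,187),(148,270),(232,272),(194,228)): print("carton",world(d,u,v,.065).round(3))
    b=P[340:350,300:420]if i==0 else P[300:310,200:240]; print("bench z",np.nanmean(b[...,2]),np.nanstd(b[...,2]))
d=pickle.load(open("top.pkl","rb"))["pixels"]
a=cv2.resize(d[140:320,280:505],None,fx=3.5,fy=3.3,interpolation=cv2.INTER_CUBIC)[:594,:790]
cv2.imwrite("pics/crop1.png",a[:,:,::-1])
E
```

```text
top gear (array([ 0.5882, -0.2975]), 58.0, array([ 0.5882, -0.2982]), np.float64(0.015), 434)
top tyre (array([ 0.4413, -0.3235]), 45.3, array([ 0.4414, -0.3235]), np.float64(0.0246), 273)
top tyre2 (array([ 0.3542, -0.3183]), 44.5, array([ 0.3541, -0.3181]), np.float64(0.0246), 279)
top collar (array([ 0.4209, -0.1247]), 31.5, array([ 0.421 , -0.1248]), np.float64(0.0207), 106)
top pink (array([ 0.3528, -0.1176]), 32.4, array([ 0.3529, -0.1172]), np.float64(0.0207), 119)
top spacer (array([0.4407, 0.0478]), 42.8, array([0.4416, 0.0478]), np.float64(0.0147), 141)
top roller (array([0.4721, 0.2376]), 36.1, array([0.4721, 0.2373]), np.float64(0.0853), 169)
top green (array([0.6135, 0.0623]), 80.6, array([0.613 , 0.0619]), np.float64(0.0192), 939)
top blue (array([ 0.6216, -0.1352]), 80.9, array([ 0.6214, -0.1351]), np.float64(0.0192), 964)
top cleaner (array([0.573 , 0.3237]), 21.8, array([0.5726, 0.3238]), np.float64(0.1025), 46)
top tin (array([0.473 , 0.3311]), 47.4, array([0.4738, 0.3312]), np.float64(0.0803), 394)
shaft green [0.6113 0.0617 0.0675] [0.62  0.068 0.075] [0.606 0.056
[... 834 characters left out ...]
loat64(0.0131), 185)
side roller (array([0.4704, 0.2362]), 40.0, array([0.4718, 0.2363]), np.float64(0.0828), 152)
side green (array([0.6135, 0.0616]), 83.5, array([0.614 , 0.0604]), np.float64(0.0175), 774)
side blue (array([ 0.6211, -0.1355]), 84.1, array([ 0.6206, -0.1369]), np.float64(0.0175), 1032)
side cleaner (array([0.5743, 0.3204]), 26.2, array([0.5728, 0.3208]), np.float64(0.1014), 67)
side tin (array([0.4763, 0.3278]), 53.5, array([0.4738, 0.328 ]), np.float64(0.0786), 262)
shaft green [0.6102 0.0582 0.052 ] [0.622 0.068 0.072] [0.605 0.053 0.03 ]
shaft blue [ 0.6174 -0.1389  0.0525] [ 0.627 -0.13   0.07 ] [ 0.613 -0.144  0.03 ]
bench z 0.00014701938054267365 0.0013827070147374306
```

View pics/crop1.png

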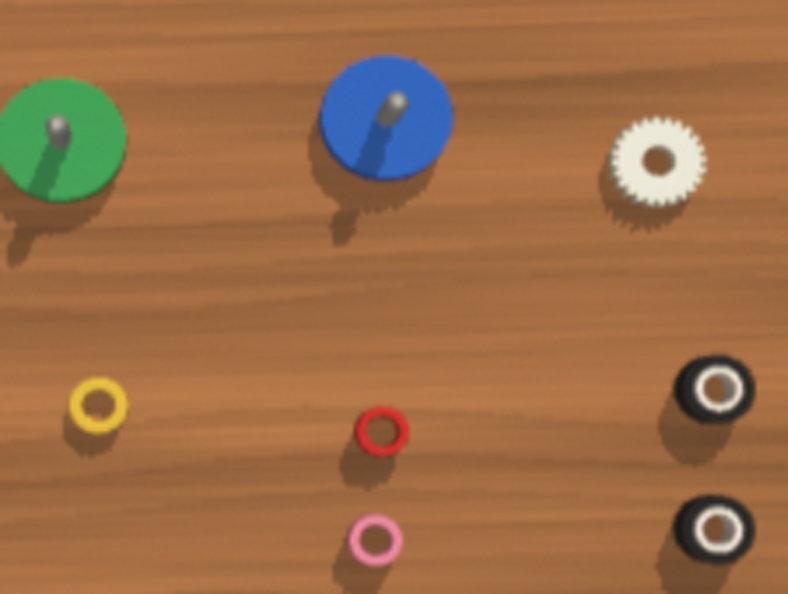

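The crop confirms the choices: red collar at (382,431), black tyre (the upper one) at (717,388), yellow spacer at (98,405), gear at (659,160). The measured diameters and heights match the given sizes. Only the spacer needs a refined centre. I'll also check the shaft tips, probe the fingertip height on bare bench, and then pick the gear.

```bash
cat >> h.py <<'E'
def q(yaw): return np.array([np.cos(yaw/2),np.sin(yaw/2),0,0])
def fz(): return np.array(r.current_contact_force())
def lower(xy,z0,z1,step=.002,lim=4,vel=.03):
    """guarded descent from z0 to z1; stops on contact, returns z and force change"""
    f0=fz(); z=z0
    while z>z1+1e-6:
        z=max(z-step,z1); r.move_linear([*xy,z],vel=vel)
        if (fz()-f0)[2]>lim: break
    return z,(fz()-f0).round(1)
E
python3 - <<'E'
from meas import *
d=pickle.load(open("top.pkl","rb")); s=pickle.load(open("side.pkl","rb"))
print("tips",world(d,296.3,177,.07),world(d,393.7,170.3,.07),"spacer",world(d,308,262.7,.014))
for c,z,w in((d,.014,(308,263)),(s,.014,(288,264))):
    h=cv2.cvtColor(c["pixels"],cv2.COLOR_RGB2HSV); m=cv2.inRange(h,(20,140,90),(35,255,255)); M=np.zeros_like(m); M[w[1]-15:w[1]+15,w[0]-15:w[0]+15]=m[w[1]-15:w[1]+15,w[0]-15:w[0]+15]
    (x,y),R=cv2.minEnclosingCircle(cv2.findNonZero(M)); print("yellow",x,y,R,world(c,x,y,.010))
r.move_to([.51,-.24,.10],q(np.pi)); print("q",np.round(r.current_q(),2),r.current_t())
r.set_gripper(.66); print("open",r.current_opening(),r.current_t())
r.move_linear([.51,-.24,.036],vel=.15)
print("probe",lower([.51,-.24],.036,.008,.0015,3),r.current_tool_pos(),r.current_t())
r.move_linear([.51,-.24,.06],vel=.15)
E
```

```text
tips [0.61496486 0.06112421 0.07      ] [ 0.62250908 -0.13657336  0.07      ] spacer [0.44220762 0.04343436 0.014     ]
yellow 307.72222900390625 262.5 8.37297248840332 [0.44276437 0.04410002 0.01      ]
yellow 287.26922607421875 263.80767822265625 9.68524169921875 [0.44045217 0.04126447 0.01      ]
q [-0.52  0.58  1.73  0.    0.83 -2.09] 3.1833
open 0.6576868878508363 3.5833
probe (0.01649999999999998, array([-5.6,  2.2, 17.7])) [ 0.51005569 -0.24004289  0.01769344] 7.4083
```

The probe puts the fingertips 17.8 mm ahead of the TCP at 56 mm opening, so they sit about 22 mm ahead when shut. Shaft tips and feet agree within 1.3 mm. Next is the gear.

```bash
cat >> h.py <<'E'
BLUE=(.6217,-.1358); GREEN=(.6140,.0615)
def pick(xy,zt,yaw=np.pi,under=0.,squeeze=40,op=1.0,lift=.12,hover=.07):
    r.set_gripper(op); r.move_to([*xy,under+zt+hover],q(yaw)); r.move_linear([*xy,under+zt],vel=.12)
    r.set_gripper(0.,squeeze); print("grip mm",85*r.current_opening(),"force",r.current_finger_force(),"t",r.current_t())
    r.move_linear([*xy,under+zt+lift],vel=.2); print("lifted",85*r.current_opening(),"Fz",fz().round(1))
def place(xy,zt,seat,yaw=np.pi,release=True,above=.085):
    r.move_to([*xy,zt+above],q(yaw)); r.move_linear([*xy,zt+.073],vel=.05)
    a=lower(xy,zt+.073,zt+seat+.004,.006,6,.05); print("down",a)
    if a[0]>zt+seat+.0041: print("BLOCKED"); return False
    print("seat",lower(xy,a[0],zt+seat-.001,.001,2.5,.02),"want",zt+seat,"tcp",np.round(r.current_tool_pos(),4))
    if release: rel()
    return True
def rel(up=.08):
    r.set_gripper(1.0); p=np.array(r.current_tool_pos()); r.move_linear([p[0],p[1],p[2]+up],vel=.15); print("t",r.current_t())
E
python3 - <<'E'
from h import *
pick((.588,-.298),.0205)
place(BLUE,.0205,.018)
d=grab("side"); cv2.imwrite("pics/s1.png",cv2.resize(d["pixels"][180:360,300:540],None,fx=3,fy=3,interpolation=2)[:,:,::-1])
E
```

```text
grip mm 53.3137701766529 force 40.86494529386982 t 9.9
lifted 53.05309398467845 Fz [-1.2  0.6 -1.4]
down (0.042499999999999996, array([-0.7,  0.6,  0.3]))
seat (0.03849999999999999, array([-3.8,  2.1, 12.7])) want 0.0385 tcp [ 0.6219 -0.1358  0.0396]
t 16.25
```

View pics/s1.png

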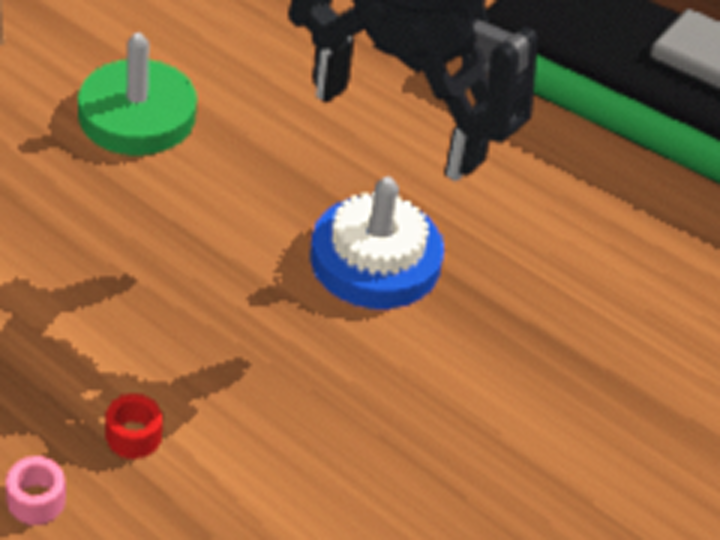

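The picture shows the gear flat on the blue foot around the shaft at (380,240). Next are the tyre and then the collar, with checks that stop the script if something is wrong.

```bash
python3 - <<'E'
from h import *
pick((.4412,-.324),.025)
if not 38<85*r.current_opening()<47 or not place(BLUE,.025,.032): raise SystemExit("tyre?")
pick((.4207,-.1256),.026)
if not 26<85*r.current_opening()<35 or not place(BLUE,.026,.056): raise SystemExit("collar?")
d=grab("side"); cv2.imwrite("pics/s2.png",cv2.resize(d["pixels"][180:360,300:540],None,fx=3,fy=3,interpolation=2)[:,:,::-1])
E
```

```text
grip mm 42.50140864086136 force 39.652680438011885 t 18.7667
lifted 42.53221302770346 Fz [ 1.  -0.2 -1.4]
down (0.061, array([-0.2,  1.4,  0.6]))
seat (0.056999999999999995, array([-3.6,  0.7,  9.5])) want 0.057 tcp [ 0.6218 -0.1358  0.0579]
t 24.9667
grip mm 30.254404296388415 force 38.74945412389934 t 27.3083
lifted 30.75749566086075 Fz [-0.5 -0.1 -0.1]
down (0.08600000000000001, array([-1. , -0.6, -0.7]))
seat (0.082, array([-2.2,  0.7,  6.8])) want 0.082 tcp [ 0.6218 -0.1358  0.0827]
t 32.325
```

View pics/s2.png

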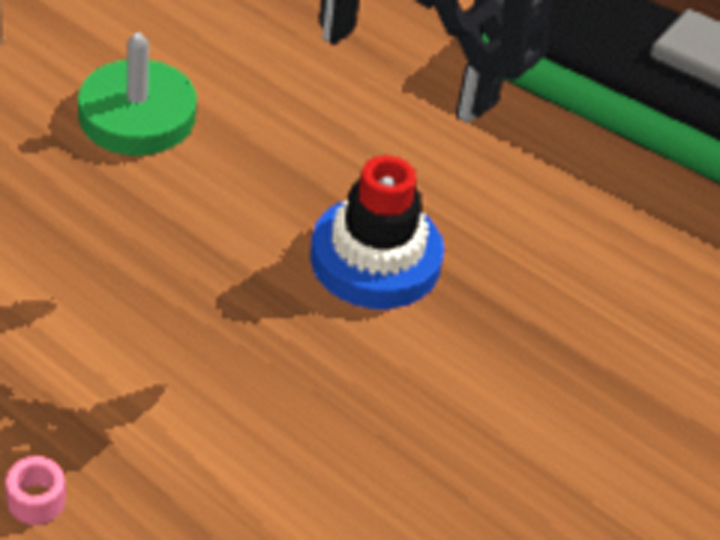

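The picture shows the blue stack complete: collar at (388,180) above tyre and gear, upright. Next I place the spacer, then lift the roller by the part above the rim, closing along x and clear of the tin and bottle.

```bash
python3 - <<'E'
from h import *
pick((.442,.043),.0245)
if not 30<85*r.current_opening()<40 or not place(GREEN,.0245,.018,release=False): raise SystemExit("spacer?")
rel(.12)
pick((.4715,.2368),.085,yaw=np.pi/2,under=.004,squeeze=60,op=.75,lift=.14)
d=grab("side"); cv2.imwrite("pics/s3.png",cv2.resize(d["pixels"][60:260,160:420],None,fx=3,fy=3,interpolation=2)[:,:,::-1])
E
```

```text
grip mm 34.49512916811627 force 38.6648565530777 t 34.8917
lifted 34.25538483642376 Fz [ 0.2 -0.4  0.3]
down (0.0465, array([-0.7, -0.6, -0. ]))
seat (0.042499999999999996, array([-4.1,  0.6,  9.2])) want 0.042499999999999996 tcp [0.6141 0.0615 0.0433]
t 41.6583
grip mm 32.9641143222635 force 59.39033339978778 t 44.8
lifted 32.860109757768726 Fz [-0.4 -0.6 -1. ]
```

View pics/s3.png

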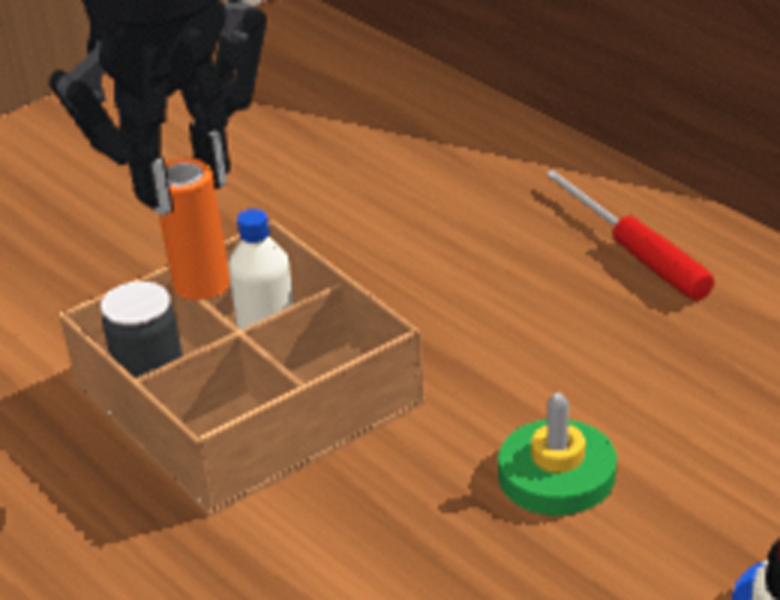

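The spacer is flat on the green foot at (558,450). The roller hangs plumb in the pads at (195,230), and the tin and bottle are untouched. Now I place the roller.

```bash
python3 - <<'E'
from h import *
ok=place(GREEN,.085,.032,yaw=np.pi/2,above=.095)
if ok: r.sleep(.3)
d=grab("side"); cv2.imwrite("pics/s4.png",cv2.resize(d["pixels"][80:280,180:460],None,fx=2.8,fy=2.8,interpolation=2)[:,:,::-1])
from meas import cloud,top_circle
P=cloud(d); print(top_circle(P,346,175,30,.112,.006))
E
```

```text
down (0.12100000000000001, array([-0. , -0.2, -0.7]))
seat (0.11800000000000001, array([0.5, 0.7, 2.5])) want 0.117 tcp [0.6141 0.0615 0.1181]
t 51.05
(array([0.6132, 0.0616]), 38.3, array([0.6126, 0.0609]), np.float64(0.1105), 179)
```

View pics/s4.png

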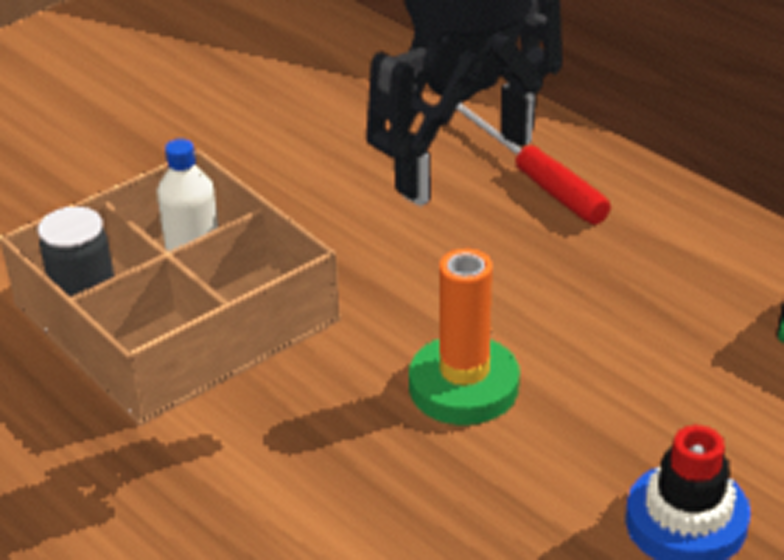

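The roller stands upright on the spacer at (466,265), with its top at about 0.1105–0.112 m and centred on the axis. The blue stack at (698,480), the tin and the bottle are all in order, and the gripper is clear.

```bash
python3 - <<'E'
from h import *
print(r.hand_in(), r.current_t())
E
```

```text
the job is handed in; nothing more can be done
the job is handed in; nothing more can be done
```

I threaded and seated all five parts in the order you gave, released them, left the bottle and tin standing in the carton, and handed the job in at about 51 s; the hand-in call returned no verdict.

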